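Ballast the camera stand and hold its mast fully out

TASK

The small camera stand beside the hob is to film the cooking. Put the loose ballast weight with the blue band, which stands on the hob, upright into the blue socket on the stand's foot, fully home, and let go of it; then press the orange release button right down so that the camera mast pops free, take the camera by its two plain sides, pull it up past the first stop to the second stop at the end of its travel, and finish while still gripping the camera and holding the mast fully out, for a spring draws it back. Leave the moka pot, the salt shaker and the green mug where they stand.

Things in the scene. Friction and masses are not known exactly. Their poses are not given: they have to be found in the camera images.
- weight_mid (a point): Centre (half-way up) of the loose ballast weight: an upright steel cylinder, 40 mm in diameter, 56 mm tall, about 0.25 to 0.5 kg, with a blue band near its top and a blue disc on top. It starts standing on the hob, whose glass lies 6 mm above the worktop. z is the weight's axis, up. Grip it across its diameter in the upper half.
- weight: The same weight; origin at the centre of its underside, z up.
- socket_blue_floor (a point): Centre of the floor (12 mm above the worktop) of the empty blue socket, a round cup on the stand's foot: bore 45 mm, outside 58 mm, rim 12 mm above its floor. Three sockets stand in a row along the stand's x, 65 mm apart, 112 mm from the mast's axis along +y: blue and yellow empty, red with a fixed red weight of the same size; which colour is where varies.
- button_top (a point): Centre of the top face of the orange round release button, 26 mm in diameter, 140 mm above the worktop, on the black housing at the stand's right-hand side (behind the camera, 56 mm from the mast's axis along -y of the stand). Pressed straight down; it moves with the button. The point's axes are the stand's: z up, x along the grip direction of the camera, y the way the lens looks (towards the hob).
- button (a joint): Travel of the release button in m: 0 as it starts, 0.010 fully down. It rises again by a spring (2 N at the top, about 6 N fully down); from 0.006 on the mast is unlatched. While the mast is out it stays about 0.005 down.
- mast (a joint): How far the mast is pulled up in m: 0 latched down (it cannot be pulled), 0.045 first stop (a light click that a pull of 5 to 6 N overcomes), 0.09 second stop (solid end of travel). Unlatched, it pops up by itself to about 0.015 and stays unlatched once the button is let go; pulled farther, a spring draws it back, with about 6 N at the second stop.
- camera: The small grey camera fixed on top of the mast; origin at its centre, 145 mm above the worktop when latched, rising with the mast. 44 mm wide along its own x (the two plain sides to grip), 30 mm along y (the lens stands 5 mm out at +y, towards the hob; the black screen at -y), 40 mm tall along z. Its underside is 5 mm above the stand's black collar (36 mm in diameter) when latched. The stand with its foot (195 x 235 mm, 10 mm thick, dark steel plate) is fixed.
- moka_pot: Bystander: aluminium moka pot, 98 x 157 x 174 mm, on the hob behind the weight; origin at its underside.
- salt_shaker: Bystander: salt shaker, 43 mm in diameter, 78 mm tall, on the worktop at the back, between hob and crock; origin at its underside.
- mug_plain: Bystander: green and white mug, 86 x 121 x 99 mm, on the worktop to the right of the stand; origin at its underside.

How it is judged:
On the way, in this order (a step that is already met when the one before it is completed fails the run):
1. the blue-banded weight stands home in the blue socket, released (horizontal distance between weight_mid and socket_blue_floor below 0.005 m and z of weight_mid in the frame of socket_blue_floor between 0.023 and 0.033 m and angle between weight_mid's own z axis and vertical below 0.1 rad and contact force between the fingers and weight below 0.5 N), for 0.3 s.
2. the release button is pressed down and the mast pops free (value of joint each of button, mast above 0.006 m and value of joint mast below 0.035 m), for 0.05 s.
At the end, for the whole second after the job is handed in: The mast is out to its second stop (at least 85 of 90 mm) and the fingers still grip the camera (over 3 N); the blue-banded weight stands upright and at rest in the blue socket, within 5 mm of its centre, its underside on the socket's floor (within 5 mm), not touched by the fingers (all of step 1 and linear speed of weight below 0.02 m/s and value of joint mast above 0.085 m and contact force between the fingers and camera above 3 N); the arm keeps its last pose, push and grip.
It fails at once if the moka pot is pushed more than 30 mm or tipped over (distance of moka_pot from where it was at the start of the episode above 0.03 m or angle between moka_pot's own z axis and vertical above 0.6 rad).
It fails at once if the salt shaker is pushed more than 30 mm or tipped over (distance of salt_shaker from where it was at the start of the episode above 0.03 m or angle between salt_shaker's own z axis and vertical above 0.6 rad).
It fails at once if the green mug is pushed more than 30 mm or tipped over (distance of mug_plain from where it was at the start of the episode above 0.03 m or angle between mug_plain's own z axis and vertical above 0.6 rad).
It also fails if it takes over 51 s, if anything falls off the work surface, if the arm or the gripper's body presses on something with over 40 N, if the wrist force passes 120 N, or if a joint passes its speed limit or range.

ROBOT

A 6-joint arm with a two-finger parallel gripper is mounted at the origin on a cart in front of the work surface, level with it; the furniture and walls round the work are solid. World frame = base frame: x ahead of the robot, y to its left, z up, the work surface at z = 0. Lengths are in m, angles in rad, forces in N, time in s.
With the tool pointing down it reaches from about 0.35 to 0.85 m from the base axis. Payload 8.1 kg.
Tool frame: the origin (TCP) lies at the centre of the arm's flange, where the gripper is bolted on; the fingertips stand 186 mm ahead of it and the grasp point (between the pads) lies 167 mm ahead of it (robot.grasp_offset is the distance from the TCP to the grasp point, in m); z points along the fingers, y is the line along which they close (so a half turn about z gives the same grasp; the last joint's range is limited). The gripper opens to 93 mm and grips with 3 to 60 N. Pads are 15 mm wide; open, the fingers measure 128 mm over their backs; the gripper's body (75 mm by 188 mm) begins 65 mm behind the grasp point.
Start: joints at [1.218, 0.13, 1.488, -0, 1.523, -0.085], TCP at [0.159, 0.579, 0.405] pointing down, gripper open.
Joint ranges: [-2.96, 2.96], [-0.89, 2.26], [0.02, 2.5], [-1.34, 4.48], [0, 2.73], [-2.66, 2.66]. Speed limits (rad/s): [2.39, 2.39, 2.79, 3.14, 3.14, 3.14].

INTERFACE

Orientations are given as a rotation vector (axis times angle).
In Python, from plant import robot gives the robot as it stands.
- The arm moves only by the tool drive_tool, never from a script. Its argument "moves" is one flat list of numbers, 7 for each row, row after row: the finger opening in mm, from 0 to 93, then the shift along the tool's x, y, z in mm, then the turn, a rotation vector about the tool's x, y, z in degrees. A call has 1 to 8 rows; each row shifts and turns the commanded pose from where the row before left it, along the tool's axes as they then stand; what a row does not reach is not made up. A row lasts 1/10 s, in which the tool goes at most 50 mm and 8.59 degrees, less where a joint would pass 70% of its speed; a pose out of reach is approached as far as the arm can. A call is refused whole if a number of a shift passes 50 or a number of a turn 8.59, either way. A call with a gripper value outside its range is refused whole. The fingers move at their own pace and stop on an object; "grip_force" is the grip in N (left out, the last holds). Time passes only in rows, so rows that do not move let the fingers close. It gives the time, the measured TCP pose, the force, the opening and the grip force at its end, in the units of the state.
- robot.read_state(): the state, without advancing time (a new reading comes with each control period).
- robot.read_camera(name): name is "scene" or "top"; returns a dict with "color" (400x640x3 uint8, red, green, blue), "depth" (400x640 float32, m along the optical axis (not along the pixel's ray), 0 where there is no reading), "mtx" (3x3 intrinsics, pixels), "dist_coeffs" ([k1, k2, p1, p2, k3] as OpenCV has them; the pictures are not rectified), "R" (3x3) and "t" (3): a world point X has camera coordinates R X + t. Camera axes: x right, y down, z forward; pixel columns grow to the right and rows downward; lengths in m; the calibration is good to about 2 mm. A picture is of the moment at which its call begins.
- robot.close_job(): hands the job in; it is judged then, once.
The state is a dict: "t": time; "q": joint angles; "dq": joint speeds; "joint_torque": joint torques, N m; "tool_pos": TCP position; "orientation": TCP orientation; "force": force on the tool from outside, world axes, zero at the start; "wrist_torque": the same for the moment, N m; "opening": finger opening in m; "gripper_force": force on a finger pad.
Only numpy, scipy, OpenCV 4.12 (cv2) and the standard library are available. Lean on these libraries where they do the work, as an engineer would, in place of code of your own. Each camera call takes 0.05 s, during which the arm holds its last target. There are 200 camera calls.

## Working session

There is one attempt and no reset: what is moved stays moved. The work goes in short steps, Python scripts to look and compute and a tool call to move; the robot and the scene stay as the last step left them, time stands still between calls to the robot, and variables do not carry over. Pictures are saved under pics/ and viewed, at most 10 in all, crops included, and the job is handed in when it is done.

Besides the shell and the picture viewer there is one more tool, called in YAML: its name, and indented under it one key for each argument. drive_tool: Moves the arm, as the interface text tells. Its arguments: {"type":"object","properties":{"moves":{"type":"array","items":{"type":"number"}},"grip_force":{"type":"number"}},"required":["moves"]}

```bash
mkdir -p pics; ls; cat > h.py <<'E'
import numpy as np, cv2
from plant import robot
def und(c,uv):
    return cv2.undistortPoints(np.float64(uv).reshape(-1,1,2),c["mtx"],np.float64(c["dist_coeffs"])).reshape(-1,2)
def plane(c,uv,z):
    R=np.array(c["R"]);t=np.array(c["t"]);o=-R.T@t
    n=und(c,uv);d=np.c_[n,np.ones(len(n))]@R
    return o+d*((z-o[2])/d[:,2])[:,None]
def pts(c,uv):
    R=np.array(c["R"]);t=np.array(c["t"]);n=und(c,uv)
    uv=np.int32(uv).reshape(-1,2);d=c["depth"][uv[:,1],uv[:,0]]
    return (np.c_[n,np.ones(len(n))]*d[:,None]-t)@R
def save(c,f): cv2.imwrite("pics/"+f,c["color"][:,:,::-1])
E
python3 - <<'E'
from h import *
import pickle
for n in("top","scene"):
    c=robot.read_camera(n);save(c,n+"0.png");pickle.dump(c,open(n+"0.pkl","wb"));print(n,-np.array(c["R"]).T@c["t"])
s=robot.read_state();print(s)
E
```

```text
pics
top [ 0.06047987 -0.27754871  1.53873463]
scene [0.37400313 0.77623313 0.82597413]
{'t': 0.1, 'q': array([ 1.21759024e+00,  1.31085155e-01,  1.48916771e+00, -1.95613084e-05,
        1.52301141e+00, -8.54179576e-02]), 'dq': array([-2.73832384e-03, -2.07563751e-03, -3.13637036e-03,  2.09847727e-03,
        1.04223371e-03,  6.51050976e-05]), 'joint_torque': array([ 1.73945336e-03, -5.61336422e+01, -4.93100202e+01,  7.70903192e-02,
        2.88720924e-02, -4.48709230e-07]), 'tool_pos': array([0.15867977, 0.57842152, 0.40379385]), 'orientation': array([-4.19337272e-01, -3.11313170e+00,  2.56927320e-03]), 'force': array([-0.41963493, -0.16617749, -0.56382131]), 'wrist_torque': array([-0.04276344, -0.00302031, -0.01638544]), 'gripper_force': 0.0, 'opening': 0.09318442082826126}
```

View pics/top0.png

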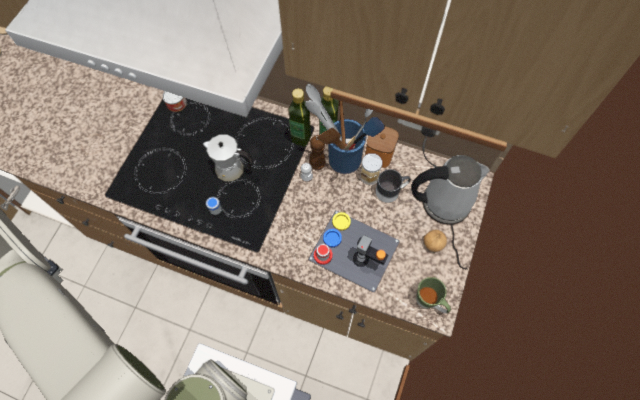

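View pics/scene0.png

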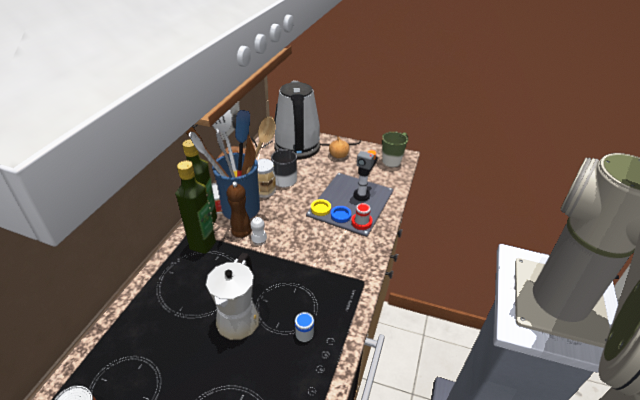

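The top view shows the weight's blue disc at about (213,202) and the sockets as yellow (341,220), blue (332,238) and red (322,254). The camera is at (363,242) and the button at (381,256). The scene view shows the weight at (304,322), in front of the moka pot. Next I'll measure these.

```bash
cat > m.py <<'E'
from h import *
def blob(c,lo,hi,box,mins=(90,60)):
    h=cv2.cvtColor(c["color"],cv2.COLOR_RGB2HSV)
    m=cv2.inRange(h,(lo,mins[0],mins[1]),(hi,255,255))
    k=np.zeros_like(m);x0,y0,x1,y1=box;k[y0:y1,x0:x1]=255;m&=k
    cs,_=cv2.findContours(m,cv2.RETR_EXTERNAL,cv2.CHAIN_APPROX_NONE)
    q=max(cs,key=cv2.contourArea);return q,m
E
python3 - <<'E'
from m import *
import pickle
T=pickle.load(open("top0.pkl","rb"));S=pickle.load(open("scene0.pkl","rb"))
def go(n,c,lo,hi,box,z,mins=(90,60)):
    q,m=blob(c,lo,hi,box,mins);w=plane(c,q.reshape(-1,2)+0.0,z)
    ctr,r=cv2.minEnclosingCircle(np.float32(w[:,:2]));e=cv2.fitEllipse(q)
    p=pts(c,q.reshape(-1,2));p=p[np.isfinite(p).all(1)]
    print(n,"circ",np.round(ctr,4),round(r*2,4),"ell",np.round(e[0],1),plane(c,[e[0]],z)[0].round(4),"area",cv2.contourArea(q),"zmed",np.median(p[:,2]).round(4))
for n,c,bx in(("top",T,dict(w=(195,190,230,222),b=(318,225,345,250),y=(328,208,356,232),r=(310,240,335,268),o=(370,245,392,265))),
 ("scene",S,dict(w=(290,305,320,345),b=(325,200,353,224),y=(305,195,335,218),r=(348,198,378,232),o=(360,145,382,160)))):
    go(n+" weight",c,100,125,bx['w'],.062)
    go(n+" blue",c,100,125,bx['b'],.024)
    go(n+" yellow",c,22,35,bx['y'],.024)
    go(n+" red",c,0,6,bx['r'],.024)
    go(n+" button",c,5,18,bx['o'],.140,(150,120))
a=cv2.resize(T["color"][190:310,300:460],None,fx=5,fy=5,interpolation=cv2.INTER_CUBIC)
b=cv2.resize(S["color"][130:250,290:420],None,fx=5,fy=5,interpolation=cv2.INTER_CUBIC)
cv2.imwrite("pics/a.png",a[:,:,::-1]);cv2.imwrite("pics/b.png",b[:,:,::-1])
E
```

```text
top weight circ [0.5634 0.2961] 0.0313 ell [211.9 202.1] [0.5637 0.2961 0.062 ] area 54.5 zmed 0.063
top blue circ [ 0.6001 -0.1061] 0.0637 ell [332.  237.4] [ 0.5991 -0.105   0.024 ] area 251.0 zmed 0.0207
top yellow circ [ 0.6637 -0.1143] 0.065 ell [341.  220.8] [ 0.6632 -0.1126  0.024 ] area 244.5 zmed 0.0172
top red circ [ 0.5339 -0.0968] 0.0594 ell [322.4 254.6] [ 0.5341 -0.0964  0.024 ] area 71.5 zmed 0.0231
top button circ [ 0.5567 -0.2687] 0.0288 ell [380.4 254.6] [ 0.5567 -0.2689  0.14  ] area 57.5 zmed 0.1357
scene weight circ [0.5618 0.2924] 0.0341 ell [304.  319.7] [0.5608 0.2932 0.062 ] area 136.5 zmed 0.0629
scene blue circ [ 0.598  -0.1014] 0.0764 ell [340.6 213.6] [ 0.5968 -0.1007  0.024 ] area 279.0 zmed 0.0136
scene yellow circ [ 0.6617 -0.1088] 0.0746 ell [320.4 207. ] [ 0.661  -0.1084  0.024 ] area 258.0 zmed 0.0175
scene red circ [ 0.5303 -0.0906] 0.0675 ell [361.4 220.3] [ 0.5329 -0.0939  0.024 ] area 96.0 zmed 0.0242
scene button circ [ 0.5545 -0.2642] 0.0385 ell [371.1 154. ] [ 0.5562 -0.2607  0.14  ] area 15.5 zmed 0.142
```

View pics/a.png

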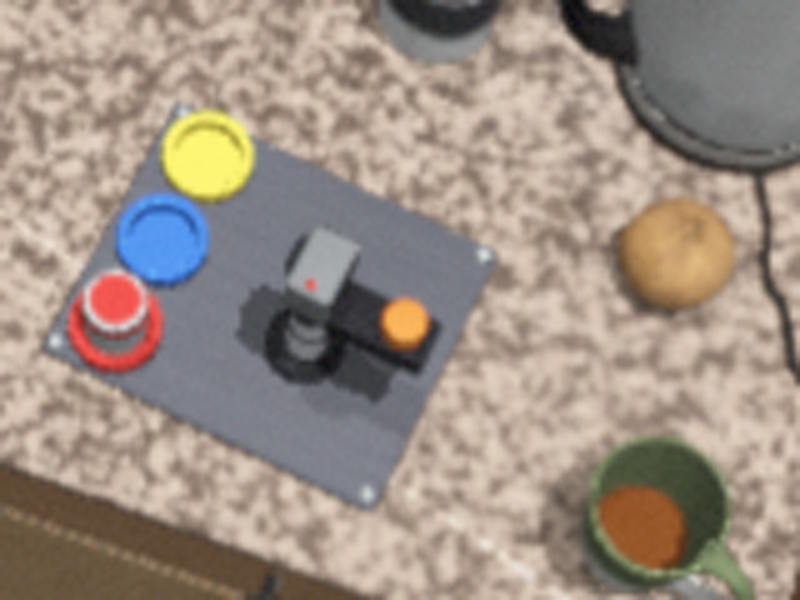

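View pics/b.png

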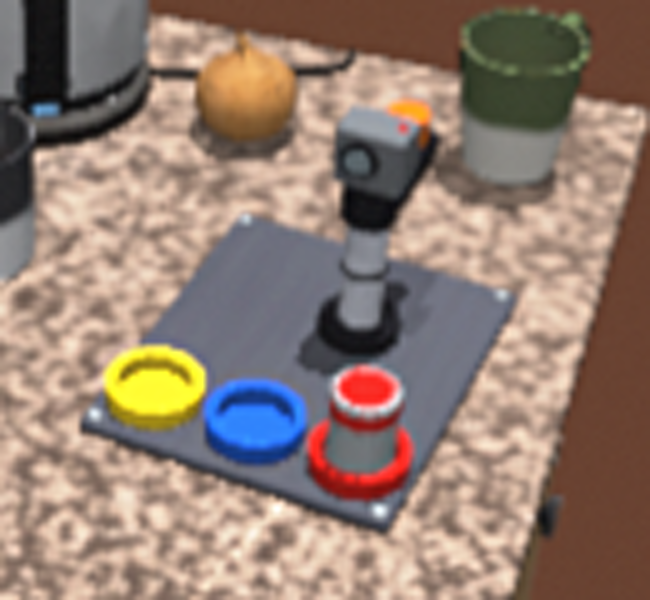

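The crops show the camera top at about (323,268), the button at (405,323), and four corner screws at (183,112), (484,256), (368,493) and (56,341). The button isn't where the row geometry predicts, so I'll check the stand's axes.

```bash
python3 - <<'E'
from m import *
import pickle
T=pickle.load(open("top0.pkl","rb"));S=pickle.load(open("scene0.pkl","rb"))
f=lambda l,x0,y0:np.array(l)/5.+[x0,y0]-.4
sc=plane(T,f([(183,112),(484,256),(368,493),(56,341)],300,190),.010);print(sc.round(4), np.diff(sc,axis=0)[:,:2].round(4))
ct=f([(322,228),(360,240),(330,308),(288,292)],300,190)
print("cam top corners",plane(T,ct,.165).round(4));p=plane(T,ct,.165).mean(0);print(p)
print("base collar",plane(T,f([(304,343)],300,190),.014).round(4))
print("scene: screws",plane(S,f([(246,218),(502,296),(380,510),(95,414)],290,130),.010).round(4))
print("scene cam top corners",plane(S,f([(352,110),(386,116),(421,121),(388,140),(340,128)],290,130),.165).round(4))
# depth-based: all points with z>0.155 near stand, both cams
for c,b in((T,(340,225,400,275)),(S,(350,140,385,180))):
    uv=np.array([(u,v) for u in range(b[0],b[2]) for v in range(b[1],b[3])]);P=pts(c,uv)
    m=(P[:,2]>.158)&(P[:,2]<.18);Q=P[m]
    r=cv2.minAreaRect(np.float32(Q[:,:2]));print(len(Q),Q.mean(0).round(4),np.median(Q[:,2]),r)
    m=(P[:,2]>.132)&(P[:,2]<.15);o=c["color"][uv[:,1],uv[:,0]].astype(int);m&=(o[:,0]>180)&(o[:,2]<90);print("btn",m.sum(),P[m].mean(0).round(4))
E
```

```text
[[ 0.6929 -0.0857  0.01  ]
 [ 0.6654 -0.3024  0.01  ]
 [ 0.4906 -0.2809  0.01  ]
 [ 0.5156 -0.0639  0.01  ]] [[-0.0275 -0.2168]
 [-0.1748  0.0215]
 [ 0.025   0.217 ]]
cam top corners [[ 0.5878 -0.2061  0.165 ]
 [ 0.5884 -0.2292  0.165 ]
 [ 0.5428 -0.226   0.165 ]
 [ 0.5436 -0.2002  0.165 ]]
[ 0.565676   -0.21537389  0.165     ]
base collar [[ 0.5679 -0.2123  0.014 ]]
scene: screws [[ 0.6644 -0.3067  0.01  ]
 [ 0.4875 -0.2836  0.01  ]
 [ 0.5128 -0.0678  0.01  ]
 [ 0.6907 -0.0888  0.01  ]]
scene cam top corners [[ 0.5827 -0.2235  0.165 ]
 [ 0.5627 -0.2243  0.165 ]
 [ 0.5426 -0.2264  0.165 ]
 [ 0.5557 -0.2007  0.165 ]
 [ 0.5843 -0.2029  0.165 ]]
157 [ 0.5651 -0.2132  0.1652] 0.16536039564998756 ((0.566814661026001, -0.21181105077266693), (0.03502592444419861, 0.04445238038897514), 82.64649200439453)
btn 32 [ 0.5594 -0.268   0.1395]
134 [ 0.5637 -0.2086  0.1653] 0.16621405935251496 ((0.563604474067688, -0.21019917726516724), (0.03786496818065643, 0.04391131177544594), 78.514404296875)
btn 18 [ 0.5548 -0.2703  0.1414]
```

```bash
cat > plan.py <<'E'
from h import *
from scipy.spatial.transform import Rotation as Ro
def plan(x,y,zg,yaw=None):
    "yaw: wanted world angle (deg) of the tool's y axis, mod 180; prints turn about tool z, then shift in tool axes after the turn"
    s=robot.read_state();R=Ro.from_rotvec(s["orientation"]).as_matrix();p=np.array(s["tool_pos"])
    a=np.degrees(np.arctan2(R[1,1],R[0,1]));tz=0
    if yaw is not None:
        d=(yaw-a+90)%180-90;tz=-d
    # tilt fix about the tool axes: bring tool z to (0,0,-1)
    ztool=R.T@np.array([0,0,-1.]);tilt=np.degrees(np.cross([0,0,1.],ztool))
    R2=R@Ro.from_rotvec([0,0,np.radians(tz)]).as_matrix()
    g=np.array([x,y,zg+robot.grasp_offset])
    print("t",round(s["t"],2),"pos",p.round(4),"yaw y",round(a,2),"q6",round(s["q"][5],2),"tilt",tilt.round(2),"open",round(s["opening"],4),"F",np.round(s["force"],1))
    print("turn tz",round(tz,2),"shift noturn",(R.T@(g-p)*1000).round(1),"shift after turn",(R2.T@(g-p)*1000).round(1))
E
python3 - <<'E'
from plan import *
import pickle
T=pickle.load(open("top0.pkl","rb"));S=pickle.load(open("scene0.pkl","rb"))
vv,uu=np.mgrid[0:400,0:640];uv=np.c_[uu.ravel(),vv.ravel()]
for n,c in(("T",T),("S",S)):
    P=pts(c,uv);P=P[c["depth"].ravel()>0]
    m=(np.abs(P[:,0]-.62)<.12)&(np.abs(P[:,1]-.25)<.13)&(P[:,2]<.3)
    for lo,hi in((.02,.07),(.08,.12),(.12,.185)):
        Q=P[m&(P[:,2]>lo)&(P[:,2]<hi)];print(n,lo,Q.min(0).round(3),Q.max(0).round(3)) 
    H=P[(P[:,2]>.35)&(P[:,0]>.3)&(P[:,1]<.7)&(P[:,1]>-.4)];print("high",np.percentile(H,[0,1,50],axis=0).round(3))
plan(.5625,.2945,.046,0)
print(robot.grasp_offset)
E
```

```text
T 0.02 [0.541 0.181 0.02 ] [0.74  0.352 0.07 ]
T 0.08 [0.674 0.22  0.082] [0.731 0.334 0.119]
T 0.12 [0.667 0.221 0.12 ] [0.74  0.377 0.185]
high [[ 0.553 -0.4    0.351]
 [ 0.56  -0.395  0.666]
 [ 0.69  -0.019  0.767]]
S 0.02 [0.54  0.275 0.02 ] [0.74  0.362 0.07 ]
S 0.08 [0.673 0.222 0.08 ] [0.737 0.357 0.12 ]
S 0.12 [0.668 0.223 0.12 ] [0.74  0.375 0.182]
high [[0.553 0.133 0.35 ]
 [0.555 0.274 0.662]
 [0.567 0.59  0.713]]
t 0.1 pos [0.1587 0.5784 0.4038] yaw y 74.66 q6 -0.09 tilt [-0.1  -0.01  0.  ] open 0.0932 F [-0.4 -0.2 -0.6]
turn tz 74.66 shift noturn [-464.6 -166.6  190.7] shift after turn [-283.6  403.9  190.7]
0.1673
```

drive_tool:
  moves: [93,-40,-14,0,0,0,0,93,-40,-14,0,0,0,0,93,-40,-14,0,0,0,0,93,-40,-14,0,0,0,0,93,-40,-14,0,0,0,0,93,-40,-14,0,0,0,0,93,-40,-14,0,0,0,0,93,-40,-14,0,0,0,0]
  grip_force: 30

```text
t: 0.9
tool_pos: [0.4388, 0.3846, 0.4043]
orientation: [-0.419, -3.113, 0.001]
force: [0.1, 0.5, 0.2]
opening: 0.093
gripper_force: 0.0
```

drive_tool:
  moves: [93,-40,-14,15,0,0,0,93,-40,-14,15,0,0,0,93,-40,-14,15,0,0,0,93,-20,-10,15,0,0,0,93,0,0,0,0,0,0,93,0,0,0,0,0,0]

```text
t: 1.5
tool_pos: [0.5588, 0.2984, 0.3438]
orientation: [-0.421, -3.111, 0.001]
force: [-0.5, 1.1, 0.6]
opening: 0.0928
gripper_force: 0.0
```

```bash
python3 -c "
from plan import *
plan(.5625,.2945,.046)
"
```

```text
t 1.5 pos [0.5588 0.2984 0.3438] yaw y 74.58 q6 -0.89 tilt [-0.06 -0.11  0.  ] open 0.0928 F [-0.5  1.1  0.6]
turn tz 0 shift noturn [ -4.8  -2.6 130.4] shift after turn [ -4.8  -2.6 130.4]
```

drive_tool:
  moves: [93,-5,-2.5,20,0,0,0,93,0,0,30,0,0,0,93,0,0,30,0,0,0,93,0,0,30,0,0,0,93,0,0,20,0,0,0,93,0,0,0,0,0,0,60,0,0,0,0,0,0,40,0,0,0,0,0,0]

```text
t: 2.3
tool_pos: [0.5637, 0.296, 0.2173]
orientation: [0.418, 3.111, 0.003]
force: [-0.1, -0.2, -0.7]
opening: 0.0813
gripper_force: 0.0
```

drive_tool:
  moves: [30,0,0,0,0,0,0,30,0,0,0,0,0,0,30,0,0,0,0,0,0,30,0,0,0,0,0,0,30,0,0,0,0,0,0]

```text
t: 2.8
tool_pos: [0.5631, 0.2949, 0.2148]
orientation: [-0.42, -3.113, 0.0]
force: [0.3, 0.7, -0.9]
opening: 0.0417
gripper_force: 0.0
```

drive_tool:
  moves: [30,0,0,0,0,0,0,30,0,0,0,0,0,0,30,0,0,0,0,0,0,30,0,0,-5,0,0,0,30,0,0,-25,0,0,0,30,0,0,-40,0,0,0,30,0,0,-40,0,0,0,30,0,0,-20,0,0,0]

```text
t: 3.6
tool_pos: [0.5636, 0.2953, 0.3489]
orientation: [0.419, 3.11, 0.004]
force: [1.1, 0.8, -2.3]
opening: 0.0397
gripper_force: 30.0
```

```bash
python3 -c "
from plan import *
plan(.601,-.1068,.18,-52)
"
```

```text
t 3.6 pos [0.5636 0.2953 0.3489] yaw y 74.66 q6 -0.9 tilt [ 0.16  0.19 -0.  ] open 0.0397 F [ 1.1  0.8 -2.3]
turn tz -53.34 shift noturn [-142.4 -377.9    1. ] shift after turn [ 218.1 -339.9    1. ]
```

drive_tool:
  moves: [30,-14,-38,0,0,0,0,30,-14,-38,0,0,0,0,30,-14,-38,0,0,0,0,30,-14,-38,0,0,0,0,30,-14,-38,0,0,0,0,30,-14,-38,0,0,0,0,30,-14,-38,0,0,0,0,30,-14,-38,0,0,0,0]

```text
t: 4.4
tool_pos: [0.5902, -0.0293, 0.3442]
orientation: [-0.419, -3.112, -0.0]
force: [0.7, -0.9, -4.2]
opening: 0.0396
gripper_force: 30.0
```

drive_tool:
  moves: [30,-14,-38,0,0,0,8.5,30,-10,-30,0,0,0,8.5,30,0,0,0,0,0,8.5,30,0,0,0,0,0,8.5,30,0,0,0,0,0,8.5,30,0,0,0,0,0,8.5,30,0,0,0,0,0,8.5,30,0,0,0,0,0,8.5]

```text
t: 5.2
tool_pos: [0.5908, -0.0995, 0.344]
orientation: [-2.095, -2.339, 0.001]
force: [-0.1, 0.7, -4.8]
opening: 0.04
gripper_force: 30.0
```

drive_tool:
  moves: [30,0,0,0,0,0,8.5,30,0,0,0,0,0,8.5,30,0,0,0,0,0,8.5,30,0,0,0,0,0,8.5,30,0,0,0,0,0,8.5,30,0,0,0,0,0,8.5,30,0,0,0,0,0,7.5,30,0,0,0,0,0,0]

```text
t: 6.0
tool_pos: [0.5908, -0.0995, 0.3441]
orientation: [-2.969, -1.023, 0.002]
force: [0.3, 1.0, -3.9]
opening: 0.0401
gripper_force: 30.0
```

```bash
python3 -c "
from plan import *
plan(.601,-.1068,.09,-52)
import pickle
for n in('top','scene'):
    c=robot.read_camera(n);save(c,n+'1.png');pickle.dump(c,open(n+'1.pkl','wb'))
a=cv2.imread('pics/top1.png')[180:300,280:430];b=cv2.imread('pics/scene1.png')[110:250,270:420]
cv2.imwrite('pics/c.png',np.hstack([cv2.resize(a,(400,320)),cv2.resize(b,(400,320))]))
"
```

```text
t 6.0 pos [ 0.5908 -0.0995  0.3441] yaw y -51.96 q6 0.65 tilt [-0.07  0.05  0.  ] open 0.0401 F [ 0.3  1.  -3.9]
turn tz 0.04 shift noturn [ 3.6 12.1 86.8] shift after turn [ 3.6 12.1 86.8]
```

View pics/c.png

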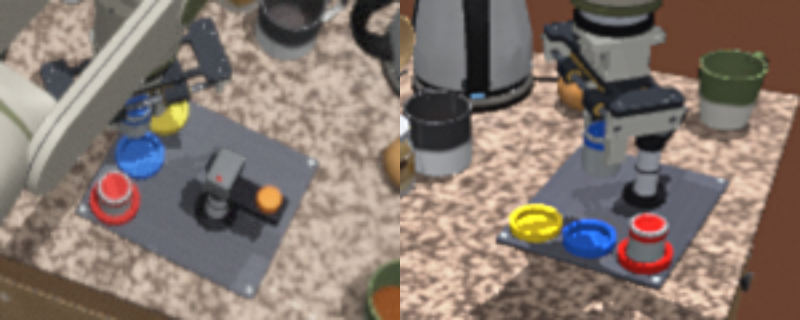

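The weight is held upright in the gripper and still behind and above the socket. I'll move it sideways over the socket, then lower it to just above the rim and check.

drive_tool:
  moves: [30,3.6,12.1,0,0,0,0,30,0,0,30,0,0,0,30,0,0,30,0,0,0,30,0,0,30,0,0,0,30,0,0,11,0,0,0,30,0,0,0,0,0,0,30,0,0,0,0,0,0]

```text
t: 6.8
tool_pos: [0.602, -0.107, 0.245]
orientation: [2.968, 1.028, 0.002]
force: [-0.3, -0.1, -3.9]
opening: 0.0397
gripper_force: 30.0
```

```bash
python3 -c "
from plan import *
plan(.601,-.1068,.056,-52)
import pickle
for n in('top','scene'):
    c=robot.read_camera(n);save(c,n+'2.png');pickle.dump(c,open(n+'2.pkl','wb'))
a=cv2.imread('pics/top2.png')[190:280,290:390];b=cv2.imread('pics/scene2.png')[150:240,295:395]
cv2.imwrite('pics/d.png',np.hstack([cv2.resize(a,(400,360)),cv2.resize(b,(400,360))]))
"
```

```text
t 6.8 pos [ 0.602 -0.107  0.245] yaw y -51.78 q6 0.64 tilt [ 0.06 -0.05  0.  ] open 0.0397 F [-0.3 -0.1 -3.9]
turn tz 0.22 shift noturn [-0.7 -0.8 21.7] shift after turn [-0.7 -0.8 21.7]
```

View pics/d.png

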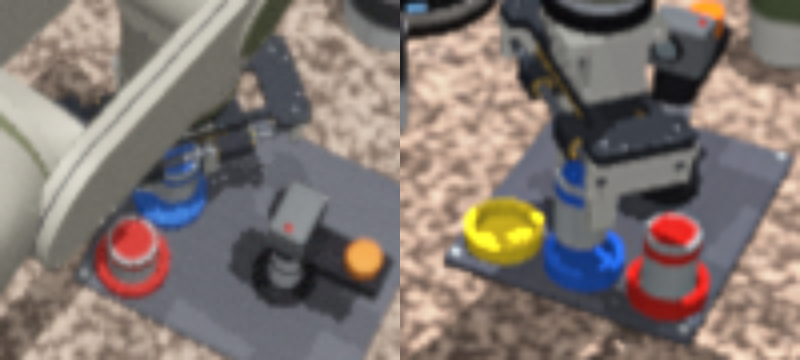

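The scene crop shows the weight centred over the blue socket, with the weight axis at about x=583 and the socket at 585. I'll lower it slowly.

drive_tool:
  moves: [30,-0.5,-0.5,6,0,0,0,30,0,0,4,0,0,0,30,0,0,3,0,0,0,30,0,0,3,0,0,0,30,0,0,2,0,0,0,30,0,0,0,0,0,0]

```text
t: 7.5
tool_pos: [0.6005, -0.1068, 0.2252]
orientation: [-2.969, -1.027, 0.001]
force: [0.4, 0.1, -4.1]
opening: 0.0393
gripper_force: 30.0
```

drive_tool:
  moves: [30,0,0,2,0,0,0,30,0,0,1,0,0,0,30,0,0,1,0,0,0,30,0,0,0,0,0,0,30,0,0,0,0,0,0]

```text
t: 8.0
tool_pos: [0.6007, -0.1068, 0.2216]
orientation: [-2.969, -1.027, 0.0]
force: [-0.7, 0.8, -5.6]
opening: 0.0394
gripper_force: 30.0
```

drive_tool:
  moves: [30,0,0,1,0,0,0,65,0,0,0,0,0,0,65,0,0,0,0,0,0,65,0,0,0,0,0,0,65,0,0,0,0,0,0,65,0,0,0,0,0,0]

```text
t: 8.6
tool_pos: [0.6009, -0.1069, 0.221]
orientation: [2.969, 1.027, 0.001]
force: [-0.0, -0.6, 0.1]
opening: 0.0647
gripper_force: 0.0
```

drive_tool:
  moves: [65,0,0,-10,0,0,0,65,0,0,-25,0,0,0,65,0,0,-40,0,0,0,65,0,0,-40,0,0,0,65,0,0,-40,0,0,0,65,0,0,-20,0,0,0,65,0,0,0,0,0,0]

```text
t: 9.3
tool_pos: [0.6017, -0.107, 0.4016]
orientation: [2.964, 1.025, 0.011]
force: [0.1, -0.4, 0.5]
opening: 0.0651
gripper_force: 0.0
```

```bash
python3 - <<'E'
from m import *
from plan import plan
import pickle
c=robot.read_camera("scene");save(c,"s3.png")
cv2.imwrite('pics/e.png',cv2.resize(cv2.imread('pics/s3.png')[130:250,290:420],None,fx=4,fy=4))
q,m=blob(c,100,125,(330,180,355,208));
for z in(.062,.068):
    w=plane(c,q.reshape(-1,2),z);print(z,cv2.minEnclosingCircle(np.float32(w[:,:2])))
P=pts(c,q.reshape(-1,2));print(np.median(P,axis=0))
plan(.557,-.2685,.16,-7.1)
E
```

```text
0.062 ((0.6029093861579895, -0.11747323721647263), 0.017195506021380424)
0.068 ((0.6011117100715637, -0.11045432835817337), 0.01706128939986229)
[ 0.59969336 -0.10786199  0.07038418]
t 9.35 pos [ 0.6012 -0.1069  0.3985] yaw y -51.84 q6 0.64 tilt [ 0.22 -0.16  0.  ] open 0.065 F [-0.5  0.2  0.1]
turn tz -44.74 shift noturn [-134.8   99.5   71.2] shift after turn [-165.7  -24.2   71.2]
```

View pics/e.png

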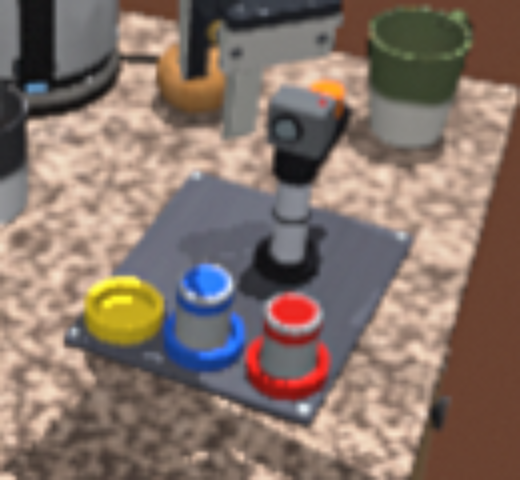

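The weight stands home, level with the red one. Now I'll close the fingers, turn, and go over the button.

drive_tool:
  moves: [0,0,0,0,0,0,-8,0,0,0,0,0,0,-8,0,0,0,0,0,0,-8,0,0,0,0,0,0,-8,0,0,0,0,0,0,-8,0,0,0,0,0,0,-4.7,0,-40,-6,0,0,0,0,0,-40,-6,0,0,0,0]

```text
t: 10.15
tool_pos: [0.5784, -0.1844, 0.3933]
orientation: [-2.35, -2.08, 0.002]
force: [0.6, 0.3, -0.7]
opening: 0.006
gripper_force: 0.0
```

drive_tool:
  moves: [0,-40,-6,0,0,0,0,0,-40,-6,0,0,0,0,0,-5,0,25,0,0,0,0,0,0,25,0,0,0,0,0,0,0,0,0,0,0,0,0,0,0,0,0]

```text
t: 10.75
tool_pos: [0.5559, -0.2672, 0.3441]
orientation: [-2.353, -2.076, 0.002]
force: [-0.2, 0.5, 1.0]
opening: 0.0005
gripper_force: 0.0
```

```bash
python3 -c "
from plan import *
plan(.557,-.2685,.159,-7.1)
c=robot.read_camera('scene');save(c,'s4.png')
t=robot.read_camera('top');save(t,'t4.png')
a=cv2.imread('pics/t4.png')[200:290,320:420];b=cv2.imread('pics/s4.png')[90:180,320:420]
cv2.imwrite('pics/f.png',np.hstack([cv2.resize(a,(400,360)),cv2.resize(b,(400,360))]))
"
```

```text
t 10.75 pos [ 0.5559 -0.2672  0.3441] yaw y -7.14 q6 -0.41 tilt [-0.2  -0.08  0.  ] open 0.0005 F [-0.2  0.5  1. ]
turn tz -0.04 shift noturn [-1.2  1.3 17.8] shift after turn [-1.2  1.3 17.8]
```

View pics/f.png

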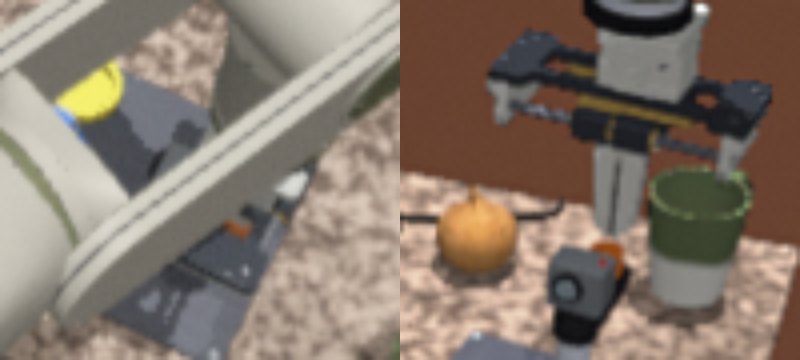

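The closed fingers sit directly above the orange button. Now I'll press it.

drive_tool:
  moves: [0,-1,1,8,0,0,0,0,0,0,8,0,0,0,0,0,0,4,0,0,0,0,0,0,3,0,0,0,0,0,0,3,0,0,0,0,0,0,2,0,0,0,0,0,0,0,0,0,0]

```text
t: 11.55
tool_pos: [0.5573, -0.2685, 0.3178]
orientation: [-2.355, -2.079, -0.0]
force: [-1.4, 2.7, 4.0]
opening: 0.0005
gripper_force: 2.5
```

drive_tool:
  moves: [0,0,0,2,0,0,0,0,0,0,1.5,0,0,0,0,0,0,0,0,0,0]

```text
t: 11.85
tool_pos: [0.5573, -0.2686, 0.3163]
orientation: [2.355, 2.079, 0.0]
force: [-7.5, 4.9, 15.6]
opening: 0.0009
gripper_force: 7.6
```

```bash
cat > cam.py <<'E'
from plan import *
c=robot.read_camera("scene")
uv=np.array([(u,v) for u in range(345,390) for v in range(110,185)]);P=pts(c,uv);o=c["color"][uv[:,1],uv[:,0]].astype(int)
m=(P[:,2]>.15)&(P[:,2]<.30)&(abs(P[:,0]-.565)<.04)&(P[:,1]>-.236)&(P[:,1]<-.185)
Q=P[m];z=np.percentile(Q[:,2],90);print("n",m.sum(),"z90",z);h,e=np.histogram(Q[:,2],30,(.15,.30));print(h)
E
python3 - <<'E'
from cam import *
plan(.557,-.2685,.159,-7.1)
E
```

```text
n 369 z90 0.2381476804226795
[18 23 22 35 22 26 90  6  0  0  0  0  0  3 19 24 25 31  3  0  0  0  0  0
  0  0  0  0  2 20]
t 11.9 pos [ 0.5573 -0.2686  0.3163] yaw y -7.14 q6 -0.41 tilt [ 0.03  0.01 -0.  ] open 0.0003 F [-6.7  4.2 15.4]
turn tz -0.04 shift noturn [  0.   -0.3 -10. ] shift after turn [  0.   -0.3 -10. ]
```

drive_tool:
  moves: [0,0,0,-15,0,0,0,0,0,0,-30,0,0,0,93,0,0,-30,0,0,0,93,0,0,0,0,0,0,93,0,0,0,0,0,0,93,0,0,0,0,0,0,93,0,0,0,0,0,0]

```text
t: 12.6
tool_pos: [0.5569, -0.2685, 0.3875]
orientation: [-2.354, -2.077, 0.001]
force: [-0.0, 0.2, 0.4]
opening: 0.0361
gripper_force: 0.0
```

```bash
python3 - <<'E'
from cam import *
k=m&(P[:,2]>.172)&(P[:,2]<.19);Q=P[k];print(len(Q),Q.mean(0),cv2.minAreaRect(np.float32(Q[:,:2])))
plan(.5645,-.2130,.162,-7.1)
E
```

```text
n 263 z90 0.1846988623610837
[19 21 29 23 29 37 82  6  0  0  0  0  0  0  0  0  0  0  0  0  0  0  0  0
  0  0  0  1  6 10]
142 [ 0.56295233 -0.2080158   0.18050766] ((0.5636125206947327, -0.21005910634994507), (0.03618931770324707, 0.04262162372469902), 81.27143859863281)
t 12.65 pos [ 0.557  -0.2685  0.3876] yaw y -7.14 q6 -0.41 tilt [-0.14 -0.05  0.  ] open 0.0399 F [-1.  -0.1 -0.3]
turn tz -0.04 shift noturn [56.   0.7 58.4] shift after turn [56.   0.7 58.4]
```

drive_tool:
  moves: [93,0,0,0,0,0,0,93,0,0,0,0,0,0,93,0,0,0,0,0,0,93,0,0,0,0,0,0,93,28,0.3,0,0,0,0,93,28,0.4,0,0,0,0,93,0,0,20,0,0,0,93,0,0,20,0,0,0]

```text
t: 13.45
tool_pos: [0.5655, -0.2124, 0.3499]
orientation: [2.352, 2.079, 0.002]
force: [0.7, -0.2, -0.4]
opening: 0.0928
gripper_force: 0.0
```

drive_tool:
  moves: [93,0,0,18,0,0,0,93,0,0,0,0,0,0,93,0,0,0,0,0,0,40,0,0,0,0,0,0,30,0,0,0,0,0,0,30,0,0,0,0,0,0,30,0,0,0,0,0,0,30,0,0,0,0,0,0]
  grip_force: 30

```text
t: 14.25
tool_pos: [0.565, -0.2133, 0.3315]
orientation: [2.355, 2.078, 0.0]
force: [-0.5, 0.1, 0.1]
opening: 0.0574
gripper_force: 0.0
```

drive_tool:
  moves: [30,0,0,0,0,0,0,30,0,0,0,0,0,0,30,0,0,0,0,0,0,30,0,0,0,0,0,0]

```text
t: 14.65
tool_pos: [0.5656, -0.2132, 0.3318]
orientation: [2.354, 2.078, 0.002]
force: [5.2, -0.5, 1.5]
opening: 0.0438
gripper_force: 30.0
```

drive_tool:
  moves: [30,0,0,-8,0,0,0,30,0,0,-10,0,0,0,30,0,0,-10,0,0,0,30,0,0,-10,0,0,0,30,0,0,-10,0,0,0,30,0,0,-10,0,0,0,30,0,0,-8,0,0,0,30,0,0,0,0,0,0]
  grip_force: 45

```text
t: 15.45
tool_pos: [0.5656, -0.2132, 0.3981]
orientation: [2.354, 2.078, 0.002]
force: [8.7, -1.9, -3.9]
opening: 0.0439
gripper_force: 45.0
```

```bash
python3 - <<'E'
from cam import *
plan(.5645,-.2130,.24,-7.1)
E
```

```text
n 651 z90 0.27459409930267553
[ 10   7   9   9   9   8   6   6  11   7   7   5  17  30  40  39  42  48
  50 107  24  25  23  23  25  24  22  12   2   4]
t 15.5 pos [ 0.5656 -0.2132  0.3974] yaw y -7.13 q6 -0.32 tilt [ 0.14  0.01 -0.  ] open 0.0439 F [ 9.2 -1.5 -4.1]
turn tz -0.03 shift noturn [ 0.1 -1.1 -9.9] shift after turn [ 0.1 -1.1 -9.9]
```

drive_tool:
  moves: [30,0,0.7,-3,0,0,0,30,0,0,-3,0,0,0,30,0,0,-2,0,0,0,30,0,0,0,0,0,0]

```text
t: 15.9
tool_pos: [0.5659, -0.2133, 0.4045]
orientation: [2.355, 2.079, 0.001]
force: [5.4, -1.4, -5.5]
opening: 0.0437
gripper_force: 45.0
```

drive_tool:
  moves: [30,0,0,-2,0,0,0,30,0,0,0,0,0,0,30,0,0,0,0,0,0]

```text
t: 16.2
tool_pos: [0.566, -0.2134, 0.4054]
orientation: [-2.355, -2.079, -0.0]
force: [7.7, -3.0, -10.2]
opening: 0.0434
gripper_force: 45.0
```

drive_tool:
  moves: [30,0,0,-1.2,0,0,0,30,0,0,0,0,0,0,30,0,0,0,0,0,0,30,0,0,0,0,0,0]

```text
t: 16.6
tool_pos: [0.5661, -0.2134, 0.4054]
orientation: [-2.355, -2.078, 0.0]
force: [12.0, -4.1, -16.2]
opening: 0.0436
gripper_force: 45.0
```

```bash
python3 - <<'E'
from cam import *
s=robot.read_state();print(s["force"],s["gripper_force"])
save(c,"s5.png");cv2.imwrite('pics/g.png',cv2.resize(cv2.imread('pics/s5.png')[90:250,280:430],None,fx=3.5,fy=3.5))
E
```

```text
n 681 z90 0.2814160199690831
[ 8  7 10 10  6  9  6  9  7 10 11  4  3 13 34 35 38 46 41 51 74 70 25 27
 25 27 20 28 19  8]
[ 11.50762793  -3.79458647 -17.56566032] 44.995222091674805
```

View pics/g.png

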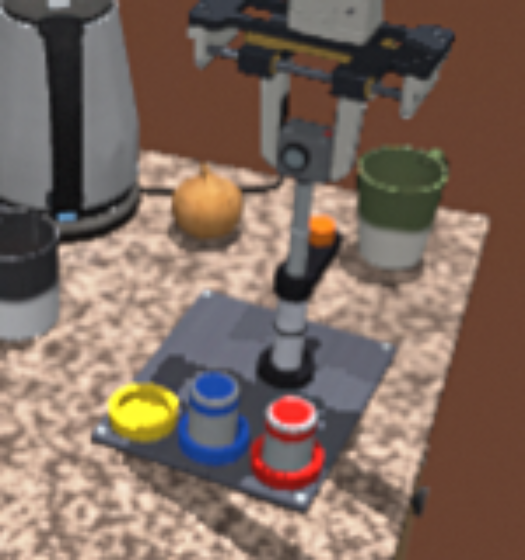

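The mast is out against its solid stop: the pull rises with no further movement, after 74 mm on top of the 15 mm pop-up. The camera is gripped and the weight is still home. Handing in.

```bash
python3 -c "
from plant import robot
print(robot.close_job())"
```

```text
the job is handed in; nothing more can be done
None
```

I handed the job in at about 16.7 s of the 51 s: the weight stands home in the blue socket, the button was pressed and the mast popped free, and the camera is still gripped at 45 N with the mast against its second stop; no verdict came back.

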